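# Dry-fit the reducer stack and the cap on the tank outlets

### The job

Dry-fit the tank fittings: step the wide outlet down in this order, first the large reducer into the outlet, then the small reducer into the large one, then the little plug into the small reducer; the closed cap with the bar goes into the narrow outlet, at whatever point you like. Every fitting must end upright and fully home with its collar resting on the rim below it, let go and at rest. Leave the bucket, the jar of sticks, the hammer and the roller frame where they are.

Things in the scene. Friction and masses are not known exactly. Their poses are not given: they have to be found in the camera images.
- wide_outlet: Fixed target: white PVC tank outlet screwed to a 100 x 100 x 12 mm plywood board. On a 90 mm round flange stands an upright tube, outside diameter 68, bore 56 mm (the wider of the two outlets), open at the top. Origin: centre of the board's underside, z up; the tube's rim is 50 mm above it, the bore is 30 mm deep.
- narrow_outlet: Fixed target: same kind of board, flange and height, but a narrower tube, outside diameter 54, bore 42 mm. Origin: centre of the board's underside, z up; rim 50 mm above it, bore 30 mm deep.
- large_reducer: Loose white PVC reducer, the largest fitting, round, 40 mm tall: spigot 50 mm across, 16 mm long; above it a collar 66 mm across, 24 mm tall; hole 42 mm right through. Its spigot drops into a 56 mm bore until the collar rests on the rim (origin then 34 mm above the wide outlet's). About 0.09 kg. Starts upright, spigot down, on the dark tread of the platform. Origin: centre of underside, z up.
- small_reducer: Loose white PVC reducer, smaller, round, 38 mm tall: spigot 36 mm across, 14 mm long; above it a collar 52 mm across, 24 mm tall; hole 28 mm right through. Its spigot drops into a 42 mm hole until the collar rests on the rim (origin then 26 mm above the large reducer's). About 0.06 kg. Starts upright, spigot down, on the dark tread of the platform. Origin: centre of underside, z up.
- little_plug: Loose white PVC plug, the smallest fitting, round, solid, 38 mm tall: spigot 22 mm across, 14 mm long; head 36 mm across, 24 mm tall, flat closed top. Its spigot drops into a 28 mm hole until the head rests on the rim (origin then 24 mm above the small reducer's). About 0.035 kg. Starts upright, spigot down, on the dark tread of the platform. Origin: centre of underside, z up.
- bar_cap: Loose white PVC cap, round, solid: spigot 36 mm across, 14 mm long; collar 52 mm across, 24 mm tall; closed top at 38 mm with a raised bar 42 x 10 x 8 mm on it. The spigot drops into a 42 mm bore until the collar rests on the rim (origin then 36 mm above the narrow outlet's). About 0.08 kg. Starts upright, spigot down, on the dark tread of the platform. Origin: centre of underside, z up.
- bucket: Bystander: closed white plastic bucket with snap lid, 186 mm across, 182 mm tall, full, loose. Origin: centre of its underside.
- stick_jar: Bystander: glass jar 72 mm across, 95 mm tall, with wooden stir sticks standing to about 160 mm and leaning out up to 40 mm from the axis, loose. Origin: centre of its underside.
- hammer: Bystander: black plastic hammer lying flat, about 260 mm long, 40 mm high, loose. Origin: on the underside about the middle, x along the handle towards the head, which reaches 118 mm in +x and 50 mm to either side.
- roller_frame: Bystander: orange mini roller frame lying flat, about 290 mm long, 44 mm high, loose. Origin: on the underside about the middle, x from handle towards the roller cage, which is 100 mm wide, at x = 120 mm.
Not all that is in view belongs to the job. What is shaped like the narrow_outlet but orange is not meant.

How it is judged:
By the outcome, as a careful person would: the job done as asked, in the order asked, and still so for the second after the job is handed in, with the robot touching nothing.
It also fails if it takes over 120 s, if anything falls off the work surface, if the arm or the gripper's body presses on something with over 40 N, if the wrist force passes 120 N, or if a joint passes its speed limit or range.

### The arm

A 6-joint arm with a two-finger parallel gripper is mounted at the origin on the work surface. World frame = base frame: x ahead of the robot, y to its left, z up, the work surface at z = 0. Lengths are in m, angles in rad, forces in N, time in s.
With the tool pointing down it reaches from about 0.375 to 0.975 m from the base axis. Payload 3.8 kg.
Tool frame: the origin (TCP) lies on the centre line of the jaws, within the pads' length; the fingertips stand 17 mm ahead of it and the grasp point (between the pads) lies 2 mm behind it (bot.tip_extent is the distance from the TCP to the fingertips, in m); z points along the fingers, y is the line along which they close (so a half turn about z gives the same grasp; the last joint's range is limited). The gripper opens to 85 mm and grips with 20 to 120 N. Pads are 22 mm wide; open, the fingers measure 114 mm over their backs; the gripper's body (76 mm by 85 mm) begins 54 mm behind the grasp point. The pads swing forward as they close: fully open they stand 13 mm farther back than shut.
Start: joints at [1.178, 0.264, 1.604, -0, 1.274, -0.037], TCP at [0.235, 0.633, 0.248] pointing down, gripper open.
Joint ranges: [-2.63, 2.63], [-0.94, 2.18], [0.31, 2.57], [-1.31, 4.45], [0, 2.66], [-2.55, 2.55]. Speed limits (rad/s): [2.57, 2.57, 3.14, 3.14, 3.14, 3.14].

### API

Orientations are given as a rotation vector (axis times angle).
In Python, from workcell import readout, read_camera, finish_job, bot gives the robot as it stands.
- The arm moves only by the tool jog_arm, never from a script. Its argument "deltas" is one flat list of numbers, 7 for each row, row after row: the shift along the tool's x, y, z in m, then the turn, a rotation vector about the tool's x, y, z in degrees, then the gripper command: -1 is shut, 1 is fully open, values between are in proportion. A call has 1 to 8 rows; each row is the pose to reach, as a shift and turn from the pose commanded when the call began, along the tool's axes at that moment; what a row does not reach only later rows make up. A row lasts 1/10 s, in which the tool goes at most 50 mm and 8.59 degrees, less where a joint would pass 70% of its speed; a pose out of reach is approached as far as the arm can. A call with a gripper value outside its range is refused whole. The fingers move at their own pace and stop on an object; "squeeze" is the grip in N (left out, the last holds). Time passes only in rows, so rows that repeat a pose let the fingers close. It gives the time, the measured TCP pose, the force, the opening and the grip force at its end, in the units of the state.
- readout.read_state(): the state, without advancing time (a new reading comes with each control period).
- read_camera(name): name is "side" or "top"; returns a dict with "color" (420x560x3 uint8, blue, green, red), "fx", "fy", "cx", "cy" (pixels), "dist" ([k1, k2, p1, p2, k3] as OpenCV has them; the pictures are not rectified), "origin" and "attitude" of the camera in the world. Camera axes: x right, y down, z forward; pixel columns grow to the right and rows downward; lengths in m; the calibration is good to about 2 mm. A picture is of the moment at which its call begins. There is no depth.
- finish_job(): hands the job in; it is judged then, once.
The state is a dict: "time": time; "q": joint angles; "joint_vel": joint speeds; "joint_torque": joint torques, N m; "tool_pos": TCP position; "tcp_rot": TCP orientation; "wrist_force": force on the tool from outside, world axes, zero at the start; "torque": the same for the moment, N m; "width": opening from 0.0 (shut) to 1.0 (fully open); "grip_force": force on a finger pad.
Only numpy, scipy, OpenCV 4.12 (cv2) and the standard library are available. Lean on these libraries where they do the work, as an engineer would, in place of code of your own. Each camera call takes 0.05 s, during which the arm holds its last target. There are 200 camera calls.

## Working session

There is one attempt and no reset: what is moved stays moved. The work goes in short steps, Python scripts to look and compute and a tool call to move; the robot and the scene stay as the last step left them, time stands still between calls to the robot, and variables do not carry over. Pictures are saved under pics/ and viewed, at most 14 in all, crops included, and the job is handed in when it is done.

Besides the shell and the picture viewer there is one more tool, called after "Request:" as name(argument=value, ...), one argument or row to a line, values as JSON. jog_arm: Moves the arm, as the interface text tells. Its arguments: {"type":"object","properties":{"deltas":{"type":"array"},"squeeze":{"type":"number"}},"required":["deltas"]}

```bash
mkdir -p pics; ls
python3 - <<'E'
from workcell import readout, read_camera, bot
import cv2
for n in("top","side"):
    c=read_camera(n); cv2.imwrite(f"pics/{n}0.png",c["color"])
    print(n,{k:c[k] for k in c if k!="color"})
print(readout.read_state()); print(bot, bot.tip_extent)
E
```

```text
pics
top {'fx': 446.74952015088513, 'fy': 446.74952015088513, 'cx': 268.2264265987785, 'cy': 213.20900989244896, 'dist': array([-0.092242,  0.      ,  0.      ,  0.      ,  0.      ]), 'origin': array([ 0.15199678, -0.02402758,  1.50833018]), 'attitude': array([-2.08880092,  2.14580071, -0.19210519])}
side {'fx': 532.0682173462113, 'fy': 532.0682173462113, 'cx': 272.99579542845703, 'cy': 212.20106795712016, 'dist': array([-0.04627684,  0.        ,  0.        ,  0.        ,  0.        ]), 'origin': array([-0.02264157, -0.77483935,  1.15680287]), 'attitude': array([-2.37898549,  0.70864385, -0.23731586])}
{'time': 0.1, 'q': array([ 1.17810449e+00,  2.64690476e-01,  1.60529218e+00, -1.46914624e-05,
        1.27372093e+00, -3.68685585e-02]), 'joint_vel': array([ 3.14724949e-04, -1.18076881e-03, -3.19567365e-03, -3.03139907e-05,
        2.24204602e-03,  7.11276930e-04]), 'joint_torque': array([ 5.14052442e-05, -5.16710365e+01, -3.68586588e+01,  1.50485585e-04,
        6.39324731e-03, -5.81306182e-06]), 'tool_pos': array([0.23487834, 0.63211394, 0.24704841]), 'tcp_rot': array([-0.55589783, -3.0915742 ,  0.0032439 ]), 'wrist_force': array([ 0.3632757 , -0.06423284, -0.56975255]), 'torque': array([-0.00562938,  0.00412835,  0.01483321]), 'grip_force': 0.0, 'width': 0.9975757820804096}
<Robot object at 0x7f46271e7b60> 0.017
```

View pics/top0.png

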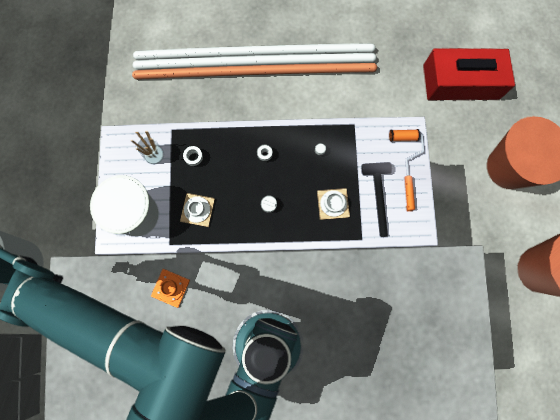

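View pics/side0.png

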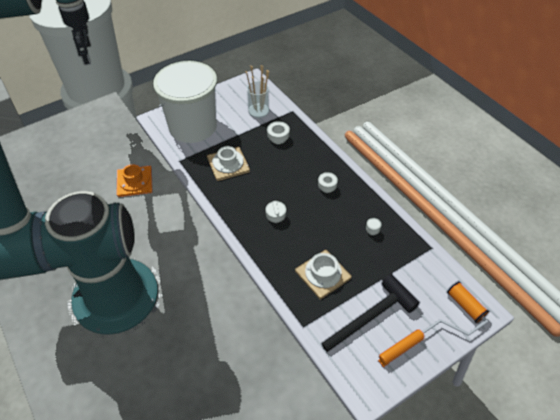

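Top view: large reducer at about (193,156), small reducer (265,153), plug (320,149), bar cap (269,204), narrow outlet (197,209), wide outlet (334,203). The orange decoy at (170,288) isn't meant. The side view shows the same items at (279,132), (328,183), (374,227), (276,212), (228,157) and (324,268). I'll confirm with one enlarged crop montage.

Run:
```python
import cv2,numpy as np
T=dict(L=(193,156),S=(265,153),P=(320,149),B=(269,204),N=(197,209),W=(334,203))
D=dict(L=(279,132),S=(328,183),P=(374,227),B=(276,212),N=(228,157),W=(324,268))
t=cv2.imread("pics/top0.png");s=cv2.imread("pics/side0.png")
def tile(im,c,k):
    h=20; a=cv2.resize(im[c[1]-h:c[1]+h,c[0]-h:c[0]+h],(200,200),interpolation=cv2.INTER_CUBIC)
    for i in range(0,40,10):
        cv2.line(a,(i*5,0),(i*5,199),(0,255,255) if i!=20 else (0,0,255),1);cv2.line(a,(0,i*5),(199,i*5),(0,255,255) if i!=20 else (0,0,255),1)
    cv2.putText(a,k,(5,15),0,.5,(0,255,0),1);return a
tl=[tile(t,T[k],k+"t %d,%d"%T[k]) for k in T]+[tile(s,D[k],k+"s %d,%d"%D[k]) for k in D]
cv2.imwrite("pics/m0.png",np.vstack([np.hstack(tl[i:i+4]) for i in (0,4,8)]))
```

```text
(no output)
```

View pics/m0.png

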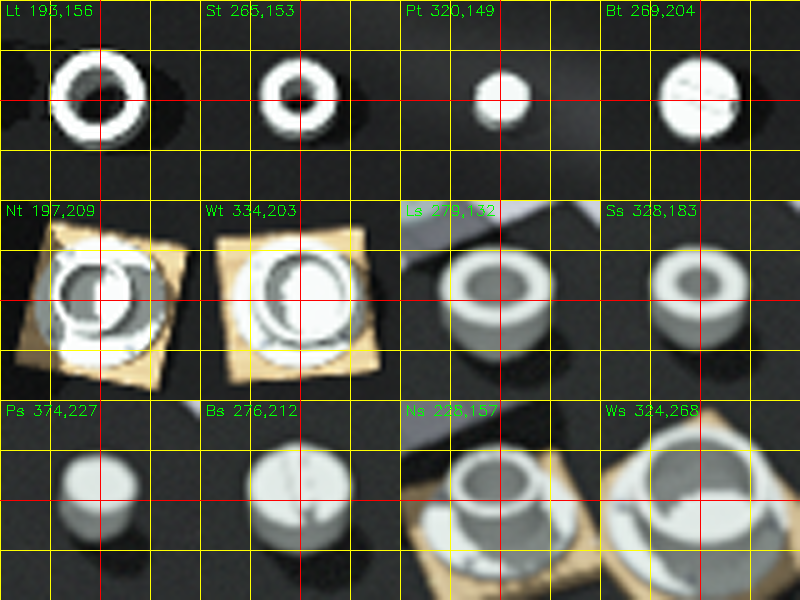

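The crop confirms which item is which: L and S have through-holes and L is the bigger, P is small and solid, and B has a faint bar. N is the narrow white outlet and W the wide one. Next I triangulate the top faces and overlay the models as a check.

```bash
cat > h.py <<'E'
import cv2,numpy as np
from scipy.spatial.transform import Rotation as R
from scipy.optimize import least_squares
from workcell import readout, read_camera
def cam(n):
    c=read_camera(n); c["K"]=np.array([[c["fx"],0,c["cx"]],[0,c["fy"],c["cy"]],[0,0,1]])
    M=R.from_rotvec(c["attitude"]).as_matrix().T; c["rv"]=cv2.Rodrigues(M)[0]; c["tv"]=-M@c["origin"]; return c
def proj(c,X): return cv2.projectPoints(np.atleast_2d(X).astype(float),c["rv"],c["tv"],c["K"],c["dist"])[0][:,0]
def tri(cs,ps):
    f=lambda X:np.concatenate([proj(c,X)[0]-p for c,p in zip(cs,ps)])
    r=least_squares(f,[.5,0,.1]); return r.x,np.abs(r.fun).max()
def onplane(c,p,z):
    return least_squares(lambda a:proj(c,[a[0],a[1],z])[0]-p,[.5,0]).x
def circ(x,y,z,r): 
    a=np.linspace(0,2*np.pi,60); return np.c_[x+r*np.cos(a),y+r*np.sin(a),0*a+z]
def topface(im,c0,th,h=22):
    g=cv2.cvtColor(im,cv2.COLOR_BGR2GRAY)[c0[1]-h:c0[1]+h,c0[0]-h:c0[0]+h]
    m=(g>th).astype(np.uint8); cs,_=cv2.findContours(m,cv2.RETR_EXTERNAL,cv2.CHAIN_APPROX_NONE)
    k=min((k for k in cs if cv2.contourArea(k)>20),key=lambda k:abs(cv2.pointPolygonTest(k,(h,h),True)) if cv2.pointPolygonTest(k,(h,h),True)<0 else -1)
    e=cv2.fitEllipse(cv2.convexHull(k)); return np.array(e[0])+np.array(c0)-h,e[1]
E
python3 - <<'E'
from h import *
ct,cd=cam("top"),cam("side")
T=dict(L=(193,156),S=(265,153),P=(320,149),B=(269,204))
D=dict(L=(279,132),S=(328,183),P=(374,227),B=(276,212))
for k in T:
    a,ea=topface(ct["color"],T[k],200);b,eb=topface(cd["color"],D[k],185)
    print(k,a.round(1),np.round(ea,1),b.round(1),np.round(eb,1),[v.round(4) if hasattr(v,'round') else v for v in tri([ct,cd],[a,b])])
for k,a,b in(("N",(195.8,208.6),(226.6,153.1)),("W",(334.8,202.6),(323.6,264.2))):
    print(k,tri([ct,cd],[np.array(a),np.array(b)]))
E
```

```text
L [192.  154.6] [17.3 18.3] [277.9 129.1] [14.1 20.8] [array([0.6468, 0.2439, 0.0414]), np.float64(0.2743)]
S [264.3 151.8] [13.8 14.3] [327.3 179.4] [13.2 17.7] [array([ 0.6496, -0.0059,  0.0399]), np.float64(0.2653)]
P [320. 148.] [8.9 8.9] [373.5 223.4] [ 9.9 12.5] [array([ 0.6582, -0.1984,  0.0389]), np.float64(0.2576)]
B [268.3 203.4] [14.3 14.9] [275.4 208.8] [14.9 19. ] [array([ 0.4679, -0.015 ,  0.0403]), np.float64(0.1394)]
N (array([0.45473635, 0.22600271, 0.05777521]), np.float64(0.3140538930611001))
W (array([ 0.46291272, -0.23715664,  0.05603667]), np.float64(0.4624562851504379))
```

Run:
```python
from h import *
cs=[cam("top"),cam("side")]; z0=.003
pts=dict(L=((192,154.6),(277.9,129.1)),S=((264.3,151.8),(327.3,179.4)),P=((320,148),(373.5,223.4)),B=((268.3,203.4),(275.4,208.8)),N=((195.8,208.6),(226.6,153.1)),W=((334.8,202.6),(323.6,264.2)))
H=dict(L=.04,S=.038,P=.038,B=.038,N=.05,W=.05)
RI=dict(L=[33,21],S=[26,14],P=[18],B=[26],N=[27,21],W=[34,28])
tiles=[]
for k in pts:
    z=H[k]+z0
    x=least_squares(lambda a:np.concatenate([proj(c,[a[0],a[1],z])[0]-p for c,p in zip(cs,pts[k])]),[.5,0])
    each=[onplane(c,p,z) for c,p in zip(cs,pts[k])]
    print(k,x.x.round(4),np.round(each,4).tolist())
    for c,p in zip(cs,pts[k]):
        h=22 if c is cs[1] else 16; o=np.round(p).astype(int)-h; s=200/(2*h)
        a=cv2.resize(c["color"][o[1]:o[1]+2*h,o[0]:o[0]+2*h],(200,200),interpolation=cv2.INTER_CUBIC)
        for r in RI[k]:
            q=(proj(c,circ(*x.x,z,r/1000))-o+.5)*s
            cv2.polylines(a,[np.round(q).astype(int)],True,(0,0,255),1)
        if k in"NW":
            cv2.polylines(a,[np.round((proj(c,circ(*x.x,z0+.012,.045))-o+.5)*s).astype(int)],True,(255,0,0),1)
        cv2.putText(a,k,(5,15),0,.5,(0,255,0),1); tiles.append(a)
cv2.imwrite("pics/m1.png",np.vstack([np.hstack(tiles[i:i+4]) for i in (0,4,8)]))
```

```text
L [0.6462 0.2431] [[0.6473, 0.2434], [0.645, 0.2424]]
S [ 0.649  -0.0062] [[0.6501, -0.0062], [0.6481, -0.0066]]
P [ 0.6573 -0.1989] [[0.6584, -0.1985], [0.6565, -0.1994]]
B [ 0.4677 -0.0153] [[0.4681, -0.0153], [0.4674, -0.0153]]
N [0.4561 0.2283] [[0.4547, 0.2271], [0.4577, 0.2302]]
W [ 0.4639 -0.2365] [[0.462, -0.237], [0.4652, -0.2359]]
```

View pics/m1.png

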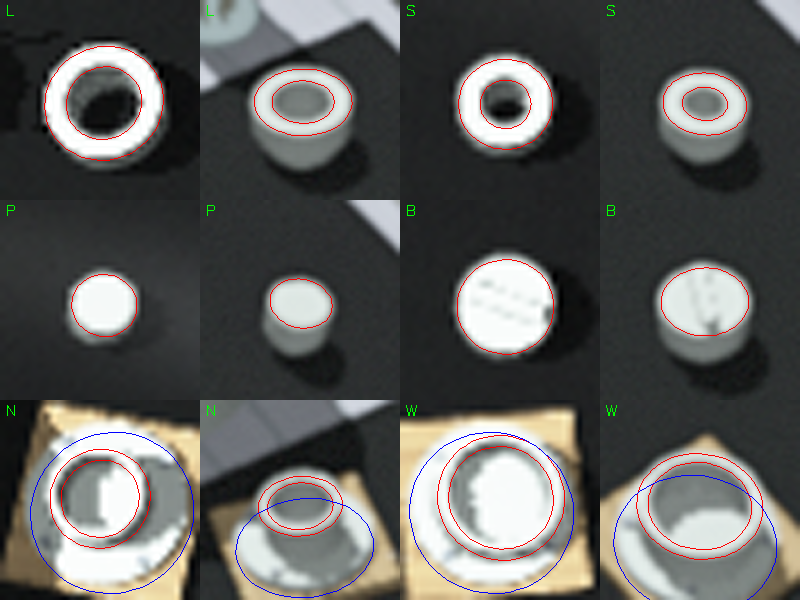

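```bash
cat >> h.py <<'E'
def go(*ts):
    s=readout.read_state(); M=R.from_rotvec(s["tcp_rot"]).as_matrix(); p=s["tool_pos"]
    print("p",p.round(4),"w",round(s["width"],3),"F",s["wrist_force"].round(1),"t",s["time"])
    for t in ts: print(t,"->",(M.T@(np.array(t)-p)*1000).round(1),"mm")
E
python3 - <<'E'
from h import *
s=readout.read_state(); print(R.from_rotvec(s["tcp_rot"]).as_matrix().round(3))
go((.646,.243,.15),(.646,.243,.036))
E
```

```text
[[-0.937  0.348 -0.   ]
 [ 0.348  0.937 -0.001]
 [ 0.    -0.001 -1.   ]]
p [0.235  0.6325 0.2478] w 1.001 F [ 0.1 -0.7  0.2] t 0.3
(0.646, 0.243, 0.15) -> [-520.9 -221.9   98. ] mm
(0.646, 0.243, 0.036) -> [-520.9 -221.8  212. ] mm
```

Request:
jog_arm(
  deltas=[-0.25,-0.11,-0.04,0,0,0,1,-0.25,-0.11,-0.04,0,0,0,1,-0.521,-0.222,-0.04,0,0,0,1,-0.521,-0.222,-0.04,0,0,0,1,-0.521,-0.222,-0.04,0,0,0,1,-0.521,-0.222,-0.04,0,0,0,1,-0.521,-0.222,-0.04,0,0,0,1,-0.521,-0.222,-0.04,0,0,0,1],
)

```text
time: 1.1
tool_pos: [0.5253, 0.3567, 0.2794]
tcp_rot: [0.556, 3.092, 0.001]
wrist_force: [1.4, -0.1, -0.2]
width: 0.999
grip_force: 0.0
```

```bash
python3 -c "
from h import *
go((.646,.243,.15),(.646,.243,.036))"
```

```text
p [0.5253 0.3567 0.2794] w 0.999 F [ 1.4 -0.1 -0.2] t 1.1
(0.646, 0.243, 0.15) -> [-152.8  -64.6  129.4] mm
(0.646, 0.243, 0.036) -> [-152.7  -64.6  243.4] mm
```

Request:
jog_arm(
  deltas=[-0.14,-0.06,0.02,0,0,0,1,-0.14,-0.06,0.02,0,0,0,1,-0.14,-0.06,0.02,0,0,0,1,-0.14,-0.06,0.14,0,0,0,1,-0.14,-0.06,0.14,0,0,0,1,-0.14,-0.06,0.14,0,0,0,1,-0.14,-0.06,0.14,0,0,0,1,-0.14,-0.06,0.14,0,0,0,1],
)

```text
time: 1.9
tool_pos: [0.6346, 0.2534, 0.1394]
tcp_rot: [-0.556, -3.092, 0.0]
wrist_force: [0.5, -0.4, 0.5]
width: 1.004
grip_force: 0.0
```

```bash
python3 -c "
from h import *
go((.6465,.243,.09),(.6465,.243,.036))"
```

```text
p [0.6346 0.2534 0.1394] w 1.004 F [ 0.5 -0.4  0.5] t 1.9
(0.6465, 0.243, 0.09) -> [-14.8  -5.6  49.4] mm
(0.6465, 0.243, 0.036) -> [-14.8  -5.6 103.4] mm
```

Request:
jog_arm(
  deltas=[-0.0148,-0.0056,0.02,0,0,0,1,-0.0148,-0.0056,0.06,0,0,0,1,-0.0148,-0.0056,0.09,0,0,0,1,-0.0148,-0.0056,0.1035,0,0,0,1,-0.0148,-0.0056,0.1035,0,0,0,1,-0.0148,-0.0056,0.1035,0,0,0,1],
  squeeze=40,
)

```text
time: 2.5
tool_pos: [0.648, 0.2437, 0.0381]
tcp_rot: [0.555, 3.089, 0.003]
wrist_force: [0.2, 0.5, 0.1]
width: 1.003
grip_force: 0.0
```

Run:
```python
from h import *
go((.6465,.243,.036))
tl=[]
for n,o in(("top",(150,110)),("side",(235,60))):
    c=cam(n);tl.append(cv2.resize(c["color"][o[1]:o[1]+80,o[0]:o[0]+80],(400,400),interpolation=cv2.INTER_CUBIC))
cv2.imwrite("pics/g1.png",np.hstack(tl))
```

```text
p [0.648  0.2437 0.0381] w 1.003 F [0.2 0.5 0.1] t 2.5
(0.6465, 0.243, 0.036) -> [ 1.2 -1.2  2.1] mm
```

View pics/g1.png

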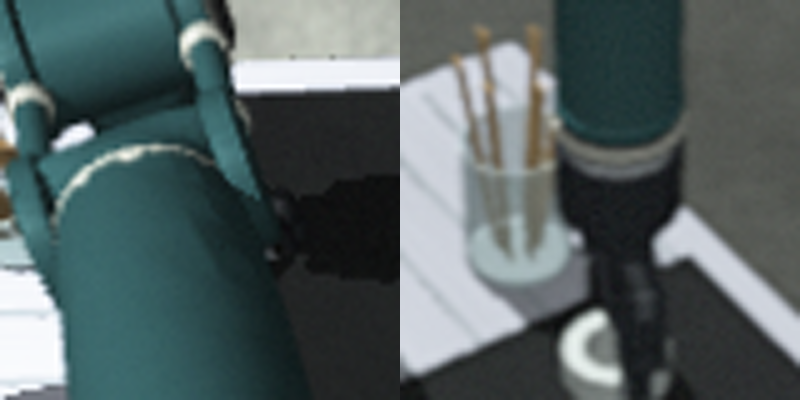

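The side view shows the fingers straddling the reducer (ring around (615,350) in the crop), with the jar clear. Closing.

Request:
jog_arm(
  deltas=[0,0,0,0,0,0,-1,0,0,0,0,0,0,-1,0,0,0,0,0,0,-1,0,0,0,0,0,0,-1,0,0,0,0,0,0,-1,0,0,0,0,0,0,-1],
  squeeze=40,
)

```text
time: 3.2
tool_pos: [0.6477, 0.2432, 0.0384]
tcp_rot: [0.555, 3.089, 0.002]
wrist_force: [-1.5, -0.1, 6.6]
width: 0.757
grip_force: 42.6
```

Request:
jog_arm(
  deltas=[0,0,0,0,0,0,-1,0,0,-0.03,0,0,0,-1,0,0,-0.07,0,0,0,-1,0,0,-0.1,0,0,0,-1,0,0,-0.1,0,0,0,-1,0,0,-0.1,0,0,0,-1],
)

```text
time: 3.8
tool_pos: [0.6472, 0.2432, 0.1375]
tcp_rot: [0.555, 3.089, 0.002]
wrist_force: [-0.1, -0.0, -0.9]
width: 0.762
grip_force: 44.6
```

Run:
```python
from h import *
go((.464,-.2365,.14))
c=cam("side");cv2.imwrite("pics/g2.png",cv2.resize(c["color"][40:190,200:360],None,fx=3,fy=3,interpolation=cv2.INTER_CUBIC))
```

```text
p [0.6472 0.2432 0.1375] w 0.762 F [-0.1 -0.  -0.9] t 3.8
(0.464, -0.2365, 0.14) -> [   4.6 -513.4   -3.6] mm
```

View pics/g2.png

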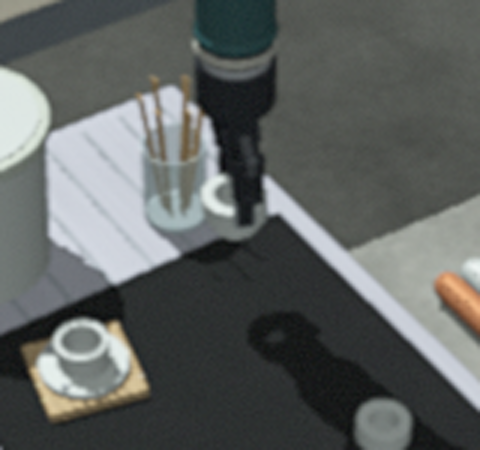

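Large reducer is held upright. Before placing, I'll cross-check the outlet centres from the board outlines.

Request:
jog_arm(
  deltas=[0.0046,-0.49,-0.004,0,0,0,-1,0.0046,-0.49,-0.004,0,0,0,-1,0.0046,-0.49,-0.004,0,0,0,-1,0.0046,-0.49,-0.004,0,0,0,-1,0.0046,-0.49,-0.004,0,0,0,-1,0.0046,-0.49,-0.004,0,0,0,-1,0.0046,-0.49,-0.004,0,0,0,-1,0.0046,-0.49,-0.004,0,0,0,-1],
)

```text
time: 4.65
tool_pos: [0.5009, -0.1319, 0.1369]
tcp_rot: [-0.555, -3.089, -0.001]
wrist_force: [1.1, 0.8, -0.9]
width: 0.76
grip_force: 44.7
```

Run:
```python
from h import *
ct,cd=cam("top"),cam("side"); t=cv2.imread("pics/top0.png"); d=cv2.imread("pics/side0.png")
for k,a,b in(("N",(197,209),(228,160)),("W",(334,203),(324,272))):
  for c,im,p,h in((ct,t,a,25),(cd,d,b,33)):
    g=im[p[1]-h:p[1]+h,p[0]-h:p[0]+h].max(2)
    m=(g>80).astype(np.uint8); 
    n,l,st,_=cv2.connectedComponentsWithStats(m); m=(l==l[h,h]).astype(np.uint8) if l[h,h] else m
    k2=max(cv2.findContours(m,0,1)[0],key=cv2.contourArea)
    q=cv2.boxPoints(cv2.minAreaRect(k2))+np.array(p)-h
    print(k,st[l[h,h]],q.round(1).tolist())
    W=np.array([onplane(c,x,.015) for x in q]); print(W.mean(0).round(4), np.linalg.norm(W-np.roll(W,1,0),axis=1).round(4))
go((.464,-.2365,.14))
```

```text
N [  8   9  35  34 861] [[179.6, 220.9], [186.1, 191.5], [214.4, 197.8], [207.8, 227.2]]
[0.4603 0.2297] [0.1    0.1049 0.1013 0.1043]
N [  12   19   43   34 1005] [[205.4, 152.2], [239.9, 140.7], [250.0, 171.0], [215.5, 182.5]]
[0.4601 0.2336] [0.1294 0.1138 0.1325 0.1078]
W [  8  10  33  32 888] [[316.3, 190.1], [346.5, 187.0], [349.5, 216.8], [319.3, 219.8]]
[ 0.4678 -0.236 ] [0.104  0.105  0.1043 0.1036]
W [   4   10   57   50 1539] [[293.5, 269.2], [323.2, 243.2], [352.1, 276.2], [322.3, 302.2]]
[ 0.4659 -0.2352] [0.1164 0.1132 0.1215 0.1075]
p [ 0.4998 -0.1351  0.1368] w 0.759 F [-0.2  0.6 -0.4] t 4.75
(0.464, -0.2365, 0.14) -> [  -2.4 -107.5   -3. ] mm
```

Run:
```python
from h import *
ct,cd=cam("top"),cam("side"); t=cv2.imread("pics/top0.png"); d=cv2.imread("pics/side0.png")
tiles=[]
for k,x in(("W",(.4672,-.236)),("N",(.4598,.2297))):
  for c,im in((ct,t),(cd,d)):
    h=18 if c is ct else 25
    o=np.round(proj(c,[*x,.04])[0]).astype(int)-h; s=300/(2*h)
    a=cv2.resize(im[o[1]:o[1]+2*h,o[0]:o[0]+2*h],(300,300),interpolation=cv2.INTER_CUBIC)
    b=a.copy()
    for z,r,col in((.053,.034 if k=="W" else .027,(0,0,255)),(.053,.028 if k=="W" else .021,(0,255,0)),(.023,.028 if k=="W" else .021,(255,0,255)),(.019,.045,(255,0,0))):
        cv2.polylines(b,[np.round((proj(c,circ(*x,z,r))-o+.5)*s).astype(int)],True,col,1)
    tiles+=[a[:, :],b]
top=[cv2.resize(q,(200,200)) for q in tiles]
cv2.imwrite("pics/m2.png",np.vstack([np.hstack([tiles[1],tiles[0]]),np.hstack([tiles[5],tiles[4]])]))
cv2.imwrite("pics/m3.png",np.vstack([np.hstack([tiles[3],tiles[2]]),np.hstack([tiles[7],tiles[6]])]))
```

```text
(no output)
```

View pics/m2.png

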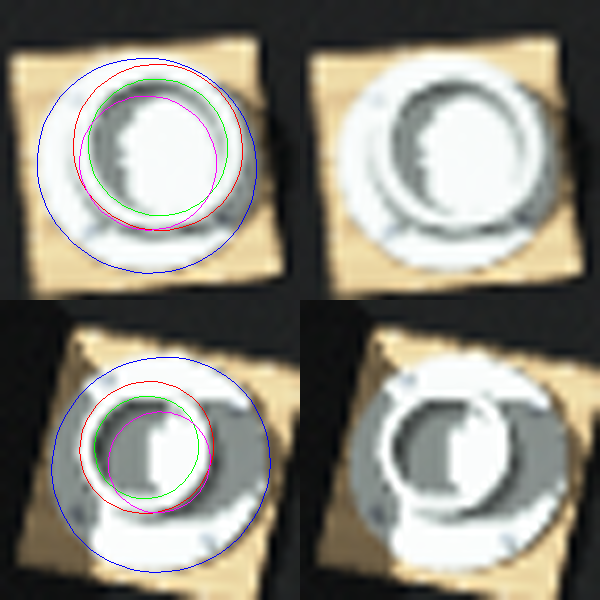

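View pics/m3.png

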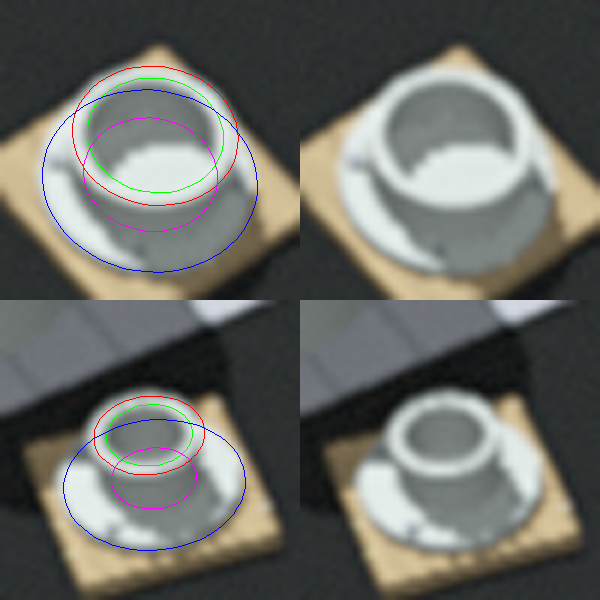

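Clean crops: the W rim matches the overlay at (.4672,-.236) in both views. N matches in the top view, and in the side view it sits about 1 px up-left of the overlay. I'll apply those shifts and average both cameras.

Run:
```python
from h import *
ct,cd=cam("top"),cam("side")
for k,x,st,sd in(("W",(.4672,-.236),(0,-.1),(-.3,.15)),("N",(.4598,.2297),(0,.2),(-.9,-.65))):
    X=[*x,.053]; a=proj(ct,X)[0]+st; b=proj(cd,X)[0]+sd
    ea,eb=onplane(ct,a,.053),onplane(cd,b,.053); print(k,ea.round(4),eb.round(4),((ea+eb)/2).round(4),tri([ct,cd],[a,b])[0].round(4))
go((.4665,-.236,.14),(.4665,-.236,.075))
```

```text
W [ 0.4675 -0.236 ] [ 0.4663 -0.2359] [ 0.4669 -0.236 ] [ 0.4669 -0.2358  0.0526]
N [0.4591 0.2297] [0.4589 0.2335] [0.459  0.2316] [0.4574 0.2291 0.0578]
p [ 0.503  -0.1298  0.1377] w 0.757 F [-0.2  0.  -1.1] t 4.95
(0.4665, -0.236, 0.14) -> [  -2.8 -112.2   -2.3] mm
(0.4665, -0.236, 0.075) -> [  -2.9 -112.3   62.7] mm
```

Request:
jog_arm(
  deltas=[-0.0035,-0.05,0,0,0,0,-1,-0.0035,-0.09,0,0,0,0,-1,-0.0035,-0.1123,0,0,0,0,-1,-0.0035,-0.1123,0,0,0,0,-1,-0.0035,-0.1123,0,0,0,0,-1,-0.0035,-0.1123,0,0,0,0,-1,-0.0035,-0.1123,0,0,0,0,-1],
)

```text
time: 5.65
tool_pos: [0.4681, -0.2357, 0.1387]
tcp_rot: [-0.553, -3.092, -0.001]
wrist_force: [0.5, 0.3, 0.5]
width: 0.757
grip_force: 44.8
```

Run:
```python
from h import *
go((.467,-.236,.14),(.467,-.236,.075))
c=cam("side");print(readout.read_state()["joint_vel"].round(4));cv2.imwrite("pics/g3.png",cv2.resize(c["color"][180:320,240:400],None,fx=4,fy=4,interpolation=cv2.INTER_CUBIC))
```

```text
p [ 0.4681 -0.2357  0.1387] w 0.757 F [0.5 0.3 0.5] t 5.65
(0.467, -0.236, 0.14) -> [ 1.  -0.6 -1.3] mm
(0.467, -0.236, 0.075) -> [ 1.  -0.7 63.7] mm
[-0.0088 -0.0024 -0.0006 -0.0003 -0.001  -0.0023]
```

View pics/g3.png

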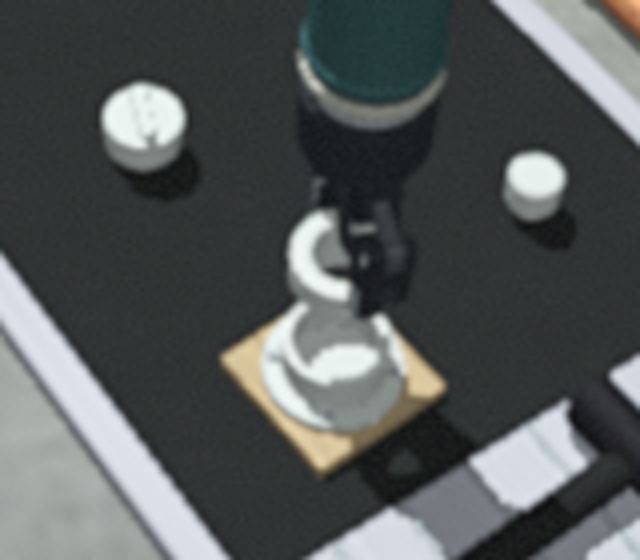

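Request:
jog_arm(
  deltas=[0.0003,-0.0006,0.025,0,0,0,-1,0.0003,-0.0006,0.045,0,0,0,-1,0.0003,-0.0006,0.053,0,0,0,-1,0.0003,-0.0006,0.058,0,0,0,-1,0.0003,-0.0006,0.058,0,0,0,-1],
)

```text
time: 6.2
tool_pos: [0.4671, -0.2373, 0.0806]
tcp_rot: [-0.555, -3.091, -0.0]
wrist_force: [-0.0, -0.9, 0.4]
width: 0.757
grip_force: 44.8
```

Request:
jog_arm(
  deltas=[0,0.001,0.004,0,0,0,-1,0,0.001,0.006,0,0,0,-1,0,0.001,0.0075,0,0,0,-1,0,0.001,0.0075,0,0,0,-1],
)

```text
time: 6.6
tool_pos: [0.4675, -0.2368, 0.0735]
tcp_rot: [0.556, 3.092, -0.0]
wrist_force: [0.9, 0.2, -0.5]
width: 0.761
grip_force: 44.8
```

Request:
jog_arm(
  deltas=[0,0,0.001,0,0,0,-1,0,0,0.002,0,0,0,-1,0,0,0.002,0,0,0,-1],
)

```text
time: 6.9
tool_pos: [0.4677, -0.2369, 0.0726]
tcp_rot: [0.556, 3.092, -0.0]
wrist_force: [-3.4, 1.5, 5.5]
width: 0.76
grip_force: 45.5
```

Contact came at the predicted height. Releasing and rising.

Request:
jog_arm(
  deltas=[0,0,0,0,0,0,1,0,0,0,0,0,0,1,0,0,0,0,0,0,1,0,0,0,0,0,0,1,0,0,-0.02,0,0,0,1,0,0,-0.06,0,0,0,1,0,0,-0.1,0,0,0,1,0,0,-0.1,0,0,0,1],
)

```text
time: 7.7
tool_pos: [0.4715, -0.239, 0.1779]
tcp_rot: [0.554, 3.081, -0.006]
wrist_force: [1.7, -0.5, 1.7]
width: 0.999
grip_force: 0.0
```

```bash
python3 -c "
from h import *
go((.649,-.006,.15),(.649,-.006,.036))"
```

```text
p [ 0.4715 -0.239   0.1779] w 0.999 F [ 1.7 -0.5  1.7] t 7.7
(0.649, -0.006, 0.15) -> [-84.9 280.3  28.4] mm
(0.649, -0.006, 0.036) -> [-83.6 280.5 142.4] mm
```

Request:
jog_arm(
  deltas=[-0.085,0.28,0.02,0,0,0,1,-0.085,0.28,0.02,0,0,0,1,-0.085,0.28,0.02,0,0,0,1,-0.085,0.28,0.02,0,0,0,1,-0.085,0.28,0.02,0,0,0,1,-0.085,0.28,0.02,0,0,0,1,-0.085,0.28,0.04,0,0,0,1,-0.085,0.28,0.04,0,0,0,1],
)

```text
time: 8.5
tool_pos: [0.6427, -0.0024, 0.1275]
tcp_rot: [-0.551, -3.086, 0.002]
wrist_force: [-0.8, -0.0, -0.1]
width: 0.998
grip_force: 0.0
```

Run:
```python
from h import *
c=cam("side");cv2.imwrite("pics/g4.png",cv2.resize(c["color"][220:320,270:380],None,fx=4,fy=4,interpolation=cv2.INTER_CUBIC))
go((.649,-.006,.15),(.649,-.006,.036))
```

```text
p [ 0.6428 -0.0033  0.1287] w 1.0 F [-0.4 -0.7 -0.1] t 8.55
(0.649, -0.006, 0.15) -> [ -6.7  -0.4 -21.4] mm
(0.649, -0.006, 0.036) -> [-7.3 -0.2 92.6] mm
```

View pics/g4.png

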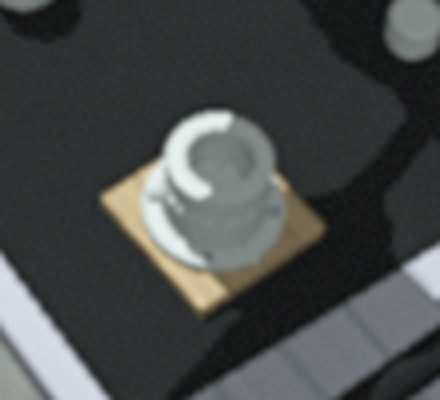

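The side crop shows the large reducer sitting upright and home on the outlet, rim centre about (220,155) in the crop. Now the small reducer.

Request:
jog_arm(
  deltas=[-0.0073,0,0.02,0,0,0,1,-0.0073,0,0.055,0,0,0,1,-0.0073,0,0.08,0,0,0,1,-0.0073,0,0.093,0,0,0,1,-0.0073,0,0.093,0,0,0,1,-0.0073,0,0.093,0,0,0,1,-0.0073,0,0.093,0,0,0,1],
)

```text
time: 9.25
tool_pos: [0.6531, -0.0068, 0.0405]
tcp_rot: [0.556, 3.089, 0.001]
wrist_force: [-0.8, -0.2, 0.5]
width: 1.002
grip_force: 0.0
```

Request:
jog_arm(
  deltas=[0,0,0,0,0,0,-1,0,0,0,0,0,0,-1,0,0,0,0,0,0,-1,0,0,0,0,0,0,-1,0,0,0,0,0,0,-1,0,0,0,0,0,0,-1,0,0,0,0,0,0,-1,0,0,0,0,0,0,-1],
  squeeze=40,
)

```text
time: 10.05
tool_pos: [0.6523, -0.0065, 0.0399]
tcp_rot: [0.555, 3.09, -0.0]
wrist_force: [-1.6, -0.9, 4.5]
width: 0.592
grip_force: 40.8
```

Request:
jog_arm(
  deltas=[0,0,-0.03,0,0,0,-1,0,0,-0.07,0,0,0,-1,0,0,-0.11,0,0,0,-1,0,0,-0.13,0,0,0,-1,0,0,-0.13,0,0,0,-1,0,0,-0.13,0,0,0,-1],
)

```text
time: 10.65
tool_pos: [0.6513, -0.0064, 0.1681]
tcp_rot: [0.556, 3.092, 0.0]
wrist_force: [-0.8, -0.1, -1.1]
width: 0.589
grip_force: 42.0
```

```bash
python3 -c "
from h import *
go((.4666,-.2365,.165))"
```

```text
p [ 0.6513 -0.0064  0.1681] w 0.589 F [-0.8 -0.1 -1.1] t 10.65
(0.4666, -0.2365, 0.165) -> [  93.  -280.1    3. ] mm
```

Request:
jog_arm(
  deltas=[0.09,-0.28,0.003,0,0,0,-1,0.09,-0.28,0.003,0,0,0,-1,0.09,-0.28,0.003,0,0,0,-1,0.09,-0.28,0.003,0,0,0,-1,0.09,-0.28,0.003,0,0,0,-1,0.09,-0.28,0.003,0,0,0,-1,0.09,-0.28,0.003,0,0,0,-1,0.09,-0.28,0.003,0,0,0,-1],
)

```text
time: 11.45
tool_pos: [0.4677, -0.2375, 0.1629]
tcp_rot: [-0.56, -3.087, -0.003]
wrist_force: [0.7, 0.6, 0.2]
width: 0.582
grip_force: 42.1
```

Request:
jog_arm(
  deltas=[0,0,0,0,0,0,-1,0,0,0,0,0,0,-1,0,0,0,0,0,0,-1,0,0,0,0,0,0,-1],
)

```text
time: 11.85
tool_pos: [0.4702, -0.2367, 0.1653]
tcp_rot: [-0.553, -3.092, -0.0]
wrist_force: [0.2, 0.4, -2.0]
width: 0.586
grip_force: 42.1
```

Run:
```python
from h import *
go((.4696,-.2376,.12),(.4696,-.2376,.1))
tl=[]
c=cam("side");X=(.4666,-.2365,.09);o=np.round(proj(c,X)[0]).astype(int)-45
a=cv2.resize(c["color"][o[1]:o[1]+80,o[0]:o[0]+80],(400,400),interpolation=cv2.INTER_CUBIC)
b=a.copy()
p=readout.read_state()["tool_pos"]+np.array([-.003,.0011,0])
for x,r,col in(((.4666,-.2365,.077),.033,(0,0,255)),((.4666,-.2365,.077),.021,(0,255,0)),((p[0],p[1],p[2]+.001),.026,(255,0,0)),((p[0],p[1],p[2]+.001),.014,(255,0,255))):
    cv2.polylines(b,[np.round((proj(c,circ(*x,r))-o+.5)*5).astype(int)],True,col,1)
cv2.imwrite("pics/g5.png",np.hstack([a,b]))
```

```text
p [ 0.4702 -0.2367  0.1653] w 0.586 F [ 0.2  0.4 -2. ] t 11.85
(0.4696, -0.2376, 0.12) -> [ 0.3 -1.  45.3] mm
(0.4696, -0.2376, 0.1) -> [ 0.3 -1.  65.3] mm
```

View pics/g5.png

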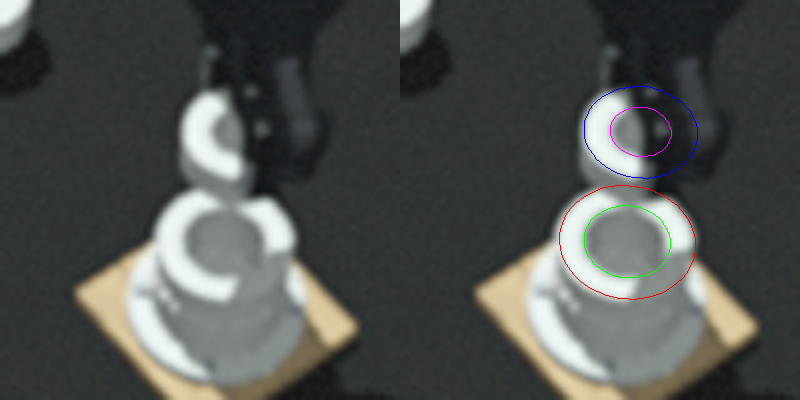

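Both overlays are off by the same ~0.6 px, so the relative alignment is good. Inserting.

Request:
jog_arm(
  deltas=[0,-0.0008,0.025,0,0,0,-1,0,-0.0008,0.045,0,0,0,-1,0,-0.0008,0.053,0,0,0,-1,0,-0.0008,0.06,0,0,0,-1,0,-0.0008,0.06,0,0,0,-1,0,-0.0008,0.06,0,0,0,-1],
)

```text
time: 12.5
tool_pos: [0.4699, -0.2386, 0.1061]
tcp_rot: [0.556, 3.091, -0.001]
wrist_force: [-1.0, 0.5, -1.0]
width: 0.585
grip_force: 42.1
```

Request:
jog_arm(
  deltas=[0,0.001,0.004,0,0,0,-1,0,0.001,0.006,0,0,0,-1,0,0.001,0.0065,0,0,0,-1,0,0.001,0.0065,0,0,0,-1],
)

```text
time: 12.9
tool_pos: [0.4703, -0.2376, 0.1001]
tcp_rot: [0.556, 3.091, -0.0]
wrist_force: [-1.3, 1.0, 5.1]
width: 0.586
grip_force: 42.6
```

Seated at the predicted height. Release, rise and head to the plug.

Request:
jog_arm(
  deltas=[0,0,0,0,0,0,1,0,0,0,0,0,0,1,0,0,0,0,0,0,1,0,0,0,0,0,0,1,0,0,0,0,0,0,1,0,0,-0.03,0,0,0,1,0,0,-0.07,0,0,0,1,0,0,-0.07,0,0,0,1],
)

```text
time: 13.7
tool_pos: [0.4734, -0.2394, 0.1748]
tcp_rot: [0.554, 3.082, -0.006]
wrist_force: [0.6, -1.1, 0.6]
width: 1.004
grip_force: 0.0
```

```bash
python3 -c "
from h import *
go((.6573,-.199,.12))"
```

```text
p [ 0.4734 -0.2394  0.1748] w 1.004 F [ 0.6 -1.1  0.6] t 13.7
(0.6573, -0.199, 0.12) -> [-157.7  102.1   56.3] mm
```

Request:
jog_arm(
  deltas=[-0.1618,0.1013,0,0,0,0,1,-0.1618,0.1013,0,0,0,0,1,-0.1618,0.1013,0,0,0,0,1,-0.1618,0.1013,0.05,0,0,0,1,-0.1618,0.1013,0.05,0,0,0,1,-0.1618,0.1013,0.05,0,0,0,1,-0.1618,0.1013,0.05,0,0,0,1,-0.1618,0.1013,0.05,0,0,0,1],
)

```text
time: 14.5
tool_pos: [0.6563, -0.1995, 0.1204]
tcp_rot: [0.557, 3.09, -0.001]
wrist_force: [0.4, 0.5, -0.0]
width: 1.001
grip_force: 0.0
```

Run:
```python
from h import *
go((.6573,-.199,.038))
c=cam("side");X=(.4666,-.2365,.09);o=np.round(proj(c,X)[0]).astype(int)-40
cv2.imwrite("pics/g6.png",cv2.resize(c["color"][o[1]:o[1]+80,o[0]:o[0]+80],(400,400),interpolation=cv2.INTER_CUBIC))
```

```text
p [ 0.6563 -0.1995  0.1204] w 1.001 F [ 0.4  0.5 -0. ] t 14.5
(0.6573, -0.199, 0.038) -> [-0.6  0.9 82.4] mm
```

View pics/g6.png

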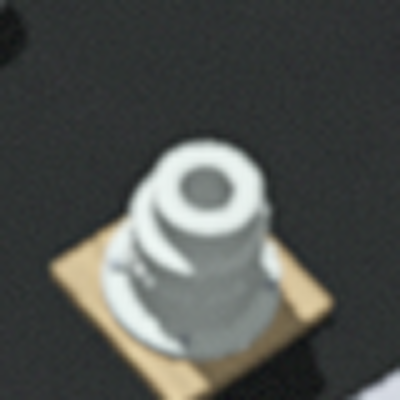

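The small reducer is seated upright, rim centre about (210,185) in the crop. Grasping the plug.

Request:
jog_arm(
  deltas=[-0.0005,0.0005,0.03,0,0,0,1,-0.0005,0.0005,0.06,0,0,0,1,-0.0005,0.0005,0.082,0,0,0,1,-0.0005,0.0005,0.082,0,0,0,1,-0.0005,0.0005,0.082,0,0,0,1,-0.0005,0.0005,0.082,0,0,0,1],
)

```text
time: 15.15
tool_pos: [0.6588, -0.1993, 0.0397]
tcp_rot: [0.556, 3.088, -0.001]
wrist_force: [0.9, -0.2, 1.0]
width: 0.996
grip_force: 0.0
```

Request:
jog_arm(
  deltas=[0,0,0,0,0,0,-1,0,0,0,0,0,0,-1,0,0,0,0,0,0,-1,0,0,0,0,0,0,-1,0,0,0,0,0,0,-1,0,0,0,0,0,0,-1,0,0,0,0,0,0,-1,0,0,0,0,0,0,-1],
  squeeze=40,
)

```text
time: 15.95
tool_pos: [0.658, -0.1987, 0.0378]
tcp_rot: [0.556, 3.091, -0.0]
wrist_force: [-0.6, -0.1, 5.7]
width: 0.398
grip_force: 40.2
```

Request:
jog_arm(
  deltas=[0,0,0,0,0,0,-1,0,0,0,0,0,0,-1],
)

```text
time: 16.15
tool_pos: [0.658, -0.1987, 0.0378]
tcp_rot: [0.556, 3.091, -0.0]
wrist_force: [-0.5, -0.2, 6.0]
width: 0.399
grip_force: 40.2
```

Request:
jog_arm(
  deltas=[0,0,-0.03,0,0,0,-1,0,0,-0.07,0,0,0,-1,0,0,-0.11,0,0,0,-1,0,0,-0.15,0,0,0,-1,0,0,-0.15,0,0,0,-1,0,0,-0.15,0,0,0,-1,0,0,-0.15,0,0,0,-1],
)

```text
time: 16.85
tool_pos: [0.656, -0.198, 0.1847]
tcp_rot: [-0.555, -3.089, -0.001]
wrist_force: [-0.5, -0.3, -1.1]
width: 0.401
grip_force: 40.0
```

```bash
python3 -c "
from h import *
go((.467,-.2363,.19))"
```

```text
p [ 0.656  -0.198   0.1847] w 0.401 F [-0.5 -0.3 -1.1] t 16.85
(0.467, -0.2363, 0.19) -> [ 163.9 -101.7   -4.7] mm
```

Request:
jog_arm(
  deltas=[0.163,-0.1017,-0.005,0,0,0,-1,0.163,-0.1017,-0.005,0,0,0,-1,0.163,-0.1017,-0.005,0,0,0,-1,0.163,-0.1017,-0.005,0,0,0,-1,0.163,-0.1017,-0.005,0,0,0,-1,0.163,-0.1017,-0.005,0,0,0,-1,0.163,-0.1017,-0.005,0,0,0,-1,0.163,-0.1017,-0.005,0,0,0,-1],
)

```text
time: 17.65
tool_pos: [0.4701, -0.2368, 0.1914]
tcp_rot: [-0.555, -3.092, -0.0]
wrist_force: [0.5, -0.3, -1.2]
width: 0.399
grip_force: 40.0
```

Request:
jog_arm(
  deltas=[0,0,0,0,0,0,-1,0,0,0,0,0,0,-1,0,0,0,0,0,0,-1],
)

```text
time: 17.95
tool_pos: [0.4695, -0.2368, 0.1918]
tcp_rot: [-0.555, -3.092, -0.0]
wrist_force: [0.5, 0.1, -1.6]
width: 0.4
grip_force: 40.0
```

```bash
python3 -c "
from h import *
go((.4677,-.2367,.122))"
```

```text
p [ 0.4695 -0.2368  0.1918] w 0.4 F [ 0.5  0.1 -1.6] t 17.95
(0.4677, -0.2367, 0.122) -> [ 1.8 -0.5 69.8] mm
```

Request:
jog_arm(
  deltas=[0.0015,-0.0004,0.025,0,0,0,-1,0.0015,-0.0004,0.045,0,0,0,-1,0.0015,-0.0004,0.057,0,0,0,-1,0.0015,-0.0004,0.063,0,0,0,-1,0.0015,-0.0004,0.063,0,0,0,-1,0.0015,-0.0004,0.063,0,0,0,-1],
)

```text
time: 18.55
tool_pos: [0.4682, -0.2372, 0.1296]
tcp_rot: [0.556, 3.091, -0.001]
wrist_force: [-0.1, -0.1, -1.1]
width: 0.401
grip_force: 40.0
```

Request:
jog_arm(
  deltas=[0,0.0004,0.004,0,0,0,-1,0,0.0004,0.007,0,0,0,-1,0,0.0004,0.008,0,0,0,-1,0,0.0004,0.008,0,0,0,-1],
)

```text
time: 18.95
tool_pos: [0.4681, -0.2367, 0.1217]
tcp_rot: [0.556, 3.091, -0.0]
wrist_force: [-1.8, 0.2, 4.4]
width: 0.404
grip_force: 40.4
```

Seated at the predicted height (0.1217). Release, rise and go to the cap.

Request:
jog_arm(
  deltas=[0,0,0,0,0,0,1,0,0,0,0,0,0,1,0,0,0,0,0,0,1,0,0,0,0,0,0,1,0,0,0,0,0,0,1,0,0,-0.02,0,0,0,1,0,0,-0.05,0,0,0,1,0,0,-0.05,0,0,0,1],
)

```text
time: 19.75
tool_pos: [0.4704, -0.238, 0.1752]
tcp_rot: [0.555, 3.085, -0.004]
wrist_force: [0.4, -1.1, -0.1]
width: 1.001
grip_force: 0.0
```

Request:
jog_arm(
  deltas=[0.0775,0.2075,0,0,0,0,1,0.0775,0.2075,0,0,0,0,1,0.0775,0.2075,0,0,0,0,1,0.0775,0.2075,0,0,0,0,1,0.0775,0.2075,0.03,0,0,0,1,0.0775,0.2075,0.03,0,0,0,1,0.0775,0.2075,0.03,0,0,0,1,0.0775,0.2075,0.03,0,0,0,1],
)

```text
time: 20.55
tool_pos: [0.468, -0.0159, 0.1415]
tcp_rot: [0.557, 3.091, -0.001]
wrist_force: [-0.1, 0.8, -0.4]
width: 1.002
grip_force: 0.0
```

```bash
python3 -c "
from h import *
go((.4677,-.0153,.039))"
```

```text
p [ 0.468  -0.0159  0.1415] w 1.002 F [-0.1  0.8 -0.4] t 20.55
(0.4677, -0.0153, 0.039) -> [  0.6   0.5 102.5] mm
```

Request:
jog_arm(
  deltas=[0.0005,0.0003,0.03,0,0,0,1,0.0005,0.0003,0.065,0,0,0,1,0.0005,0.0003,0.09,0,0,0,1,0.0005,0.0003,0.1025,0,0,0,1,0.0005,0.0003,0.1025,0,0,0,1,0.0005,0.0003,0.1025,0,0,0,1,0.0005,0.0003,0.1025,0,0,0,1],
)

```text
time: 21.25
tool_pos: [0.4688, -0.015, 0.0401]
tcp_rot: [0.556, 3.089, 0.0]
wrist_force: [0.3, 0.7, 0.0]
width: 1.0
grip_force: 0.0
```

Request:
jog_arm(
  deltas=[0,0,0,0,0,0,-1,0,0,0,0,0,0,-1,0,0,0,0,0,0,-1,0,0,0,0,0,0,-1,0,0,0,0,0,0,-1,0,0,0,0,0,0,-1,0,0,0,0,0,0,-1,0,0,0,0,0,0,-1],
  squeeze=40,
)

```text
time: 22.05
tool_pos: [0.4677, -0.0146, 0.0396]
tcp_rot: [0.555, 3.091, 0.0]
wrist_force: [-1.2, -0.7, 6.5]
width: 0.588
grip_force: 40.8
```

Request:
jog_arm(
  deltas=[0,0,-0.03,0,0,0,-1,0,0,-0.07,0,0,0,-1,0,0,-0.1,0,0,0,-1,0,0,-0.1,0,0,0,-1,0,0,-0.1,0,0,0,-1,0,0,-0.1,0,0,0,-1],
)

```text
time: 22.65
tool_pos: [0.4657, -0.0144, 0.137]
tcp_rot: [-0.555, -3.09, 0.0]
wrist_force: [0.2, -0.2, -1.4]
width: 0.586
grip_force: 42.2
```

```bash
python3 -c "
from h import *
go((.459,.2305,.14))"
```

```text
p [ 0.4657 -0.0144  0.137 ] w 0.586 F [ 0.2 -0.2 -1.4] t 22.65
(0.459, 0.2305, 0.14) -> [ 91.6 227.2  -2.9] mm
```

Request:
jog_arm(
  deltas=[0.092,0.2268,-0.003,0,0,0,-1,0.092,0.2268,-0.003,0,0,0,-1,0.092,0.2268,-0.003,0,0,0,-1,0.092,0.2268,-0.003,0,0,0,-1,0.092,0.2268,-0.003,0,0,0,-1,0.092,0.2268,-0.003,0,0,0,-1,0.092,0.2268,-0.003,0,0,0,-1,0.092,0.2268,-0.003,0,0,0,-1],
)

```text
time: 23.45
tool_pos: [0.4586, 0.2289, 0.1398]
tcp_rot: [-0.556, -3.089, 0.004]
wrist_force: [0.7, 0.2, -2.0]
width: 0.589
grip_force: 42.3
```

Request:
jog_arm(
  deltas=[0,0,0,0,0,0,-1,0,0,0,0,0,0,-1,0,0,0,0,0,0,-1],
)

```text
time: 23.75
tool_pos: [0.4599, 0.2291, 0.1414]
tcp_rot: [0.559, 3.091, -0.0]
wrist_force: [-0.3, -0.6, -0.4]
width: 0.587
grip_force: 42.3
```

Run:
```python
from h import *
go((.459,.23,.0756))
c=cam("side"); d=cv2.imread("pics/side0.png")
for th in(170,180,190,200):
    b,e=topface(d,(227,154),th,16); print(th,b.round(1),np.round(e,1),onplane(c,b,.053).round(4))
p=readout.read_state()["tool_pos"]
o=np.round(proj(c,[.459,.23,.08])[0]).astype(int)-40; s=5
a=cv2.resize(c["color"][o[1]:o[1]+80,o[0]:o[0]+80],(400,400),interpolation=cv2.INTER_CUBIC); b=a.copy()
for x,r,col in(((.459,.23,.053),.027,(0,0,255)),((.459,.23,.053),.021,(0,255,0)),((p[0],p[1],p[2]+.0014),.026,(255,0,0)),((p[0],p[1],p[2]-.0226),.026,(255,0,255))):
    cv2.polylines(b,[np.round((proj(c,circ(*x,r))-o+.5)*s).astype(int)],True,col,1)
cv2.imwrite("pics/g7.png",np.hstack([a,b]))
```

```text
p [0.4599 0.2291 0.1414] w 0.587 F [-0.3 -0.6 -0.4] t 23.75
(0.459, 0.23, 0.0756) -> [ 1.2  0.5 65.8] mm
170 [231.2 155.6] [17.9 26.8] [0.4635 0.2138]
180 [231.1 155.5] [17.4 26. ] [0.4637 0.2143]
190 [230.9 155.4] [15.2 26.4] [0.4633 0.215 ]
200 [234.7 155.5] [10.3 19.6] [0.4726 0.2088]
```

View pics/g7.png

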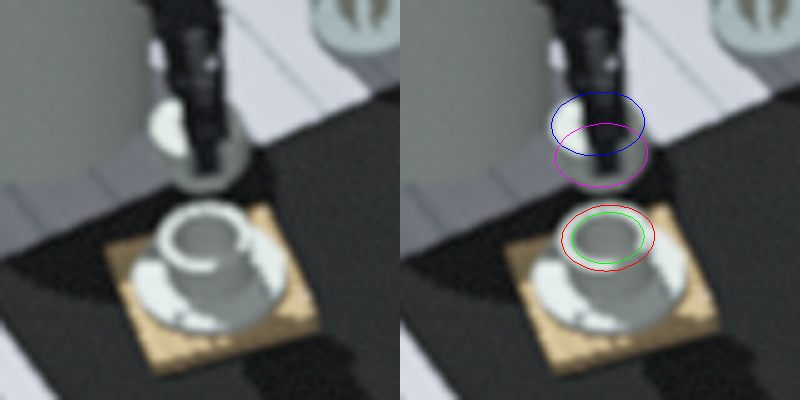

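The rim and the held cap are shifted from their overlays by about the same amount (-3 px in a 5x crop), so they agree with each other to within 1 mm. Inserting.

Request:
jog_arm(
  deltas=[0.001,0.0007,0.025,0,0,0,-1,0.001,0.0007,0.045,0,0,0,-1,0.001,0.0007,0.054,0,0,0,-1,0.001,0.0007,0.059,0,0,0,-1,0.001,0.0007,0.059,0,0,0,-1,0.001,0.0007,0.059,0,0,0,-1],
)

```text
time: 24.4
tool_pos: [0.4598, 0.2313, 0.0832]
tcp_rot: [0.556, 3.091, 0.001]
wrist_force: [-0.6, 0.1, -0.1]
width: 0.59
grip_force: 42.3
```

Request:
jog_arm(
  deltas=[0.0003,-0.0006,0.004,0,0,0,-1,0.0003,-0.0006,0.007,0,0,0,-1,0.0003,-0.0006,0.008,0,0,0,-1,0.0003,-0.0006,0.008,0,0,0,-1],
)

```text
time: 24.8
tool_pos: [0.459, 0.2309, 0.0756]
tcp_rot: [0.556, 3.091, 0.001]
wrist_force: [-2.4, -1.5, 6.1]
width: 0.59
grip_force: 43.1
```

Seated. Release, rise, then move off to the middle so both outlets can be seen.

Request:
jog_arm(
  deltas=[0,0,0,0,0,0,1,0,0,0,0,0,0,1,0,0,0,0,0,0,1,0,0,0,0,0,0,1,0,0,0,0,0,0,1,0,0,-0.03,0,0,0,1,0,0,-0.08,0,0,0,1,0,0,-0.13,0,0,0,1],
)

```text
time: 25.6
tool_pos: [0.4574, 0.2302, 0.2046]
tcp_rot: [-0.556, -3.089, 0.003]
wrist_force: [1.1, 0.2, 0.3]
width: 1.001
grip_force: 0.0
```

Request:
jog_arm(
  deltas=[-0.1,-0.2,-0.03,0,0,0,1,-0.1,-0.2,-0.03,0,0,0,1,-0.1,-0.2,-0.03,0,0,0,1,-0.1,-0.2,-0.03,0,0,0,1,-0.1,-0.2,-0.03,0,0,0,1,-0.1,-0.2,-0.03,0,0,0,1,-0.1,-0.2,-0.03,0,0,0,1],
)

```text
time: 26.3
tool_pos: [0.4825, 0.0081, 0.2343]
tcp_rot: [-0.559, -3.091, -0.001]
wrist_force: [-0.8, 1.6, -0.5]
width: 0.999
grip_force: 0.0
```

Run:
```python
from h import *
c=cam("side"); t=cam("top")
a=cv2.resize(c["color"][110:320,150:400],(500,420),interpolation=cv2.INTER_CUBIC)
b=[cv2.resize(t["color"][y-20:y+20,x-20:x+20],(210,210),interpolation=cv2.INTER_CUBIC) for x,y in((197,207),(335,201))]
cv2.imwrite("pics/fin.png",np.hstack([a,np.vstack(b)]))
```

```text
(no output)
```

View pics/fin.png

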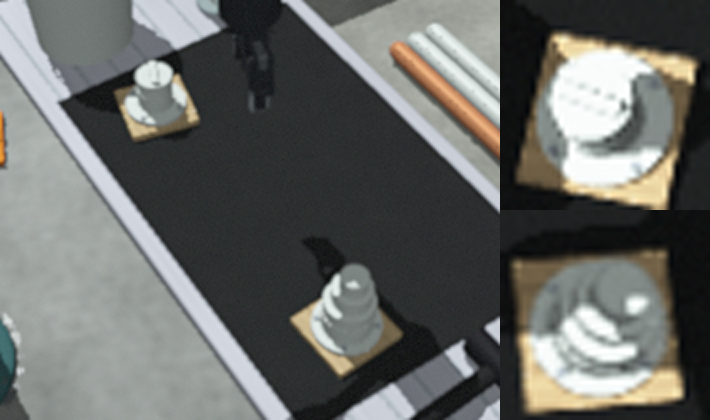

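The cap is home on the narrow outlet at about (155,85), and the three-part stack stands straight on the wide outlet at about (350,310). The gripper is clear of everything.

```bash
python3 -c "
from workcell import finish_job; print(finish_job())"
```

```text
the job is handed in; nothing more can be done
None
```

The job is handed in at about 26 s of robot time: large reducer, small reducer and plug are stacked in order in the wide outlet, and the bar cap is in the narrow one; each met its rim at the expected height, and the last pictures show all of them upright and let go.

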